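# Level the flywheel balancing stand

### The job

Level the grey flywheel balancing stand on the repair bench: turn each of its two orange foot screws as far as its vial asks, in either order, until the pale bubble in both green vials lies wholly between the two black lines, then let go. The black knob only clamps the rails and does nothing to the level.

Things in the scene. Friction and masses are not known exactly. Their poses are not given: they have to be found in the camera images.
- screw_a_grip (a point): Orange foot screw A: upright bar 46 x 16 mm on a 42 mm skirt, gripped from above across the 16 mm. Point: on its axis, 76 mm above the bench, 36 above the plate, 10 below the bar's top, 22 above the skirt; x along the bar, z up. Turns 1.4 rad either way from the start with light friction, stays put. Clockwise from above drives bubble A 24 mm/rad towards it (the tilt itself is too small to see).
- screw_b_grip (a point): Orange foot screw B, 198 mm from A in the far corner of the 190 mm square grey plate: same make, size, axes and behaviour; clockwise drives bubble B towards it. It may start nearly right. One grasp, 1.3 rad at most, does for each. The domed brass foot is fixed; a black clamp knob shaped like the screws is in the 4th corner. Besides the knobs all on the plate is under 16 mm high.
- bubble_a_mid (a point): Middle of the pale bubble (16 x 11 mm) of vial A: green, 96 mm long, 11 mm high, on the plate edge between the brass foot and screw A. It slides along the straight line from foot to screw A; only that screw moves it, it cannot be pushed. Centred (midway between the black lines, 32 mm apart inside) it is 70 mm level distance from screw A's axis; nearer is too far towards the screw.
- bubble_b_mid (a point): Middle of the pale bubble of vial B, the same vial on the plate edge between the brass foot and screw B; only screw B moves it, along the line from foot to screw B. Centred between its black lines it is 70 mm level distance from screw B's axis; nearer is too far towards the screw. Clockwise from above brings it 24 mm/rad nearer.

How it is judged:
By the outcome, as a careful person would: the job done as asked, in the order asked, and still so for the second after the job is handed in, with the robot touching nothing.
It also fails if it takes over 45 s, if anything falls off the work surface, if the arm or the gripper's body presses on something with over 40 N, if the wrist force passes 120 N, or if a joint passes its speed limit or range.

### The arm

A 6-joint arm with a two-finger parallel gripper is mounted at the origin on the work surface. World frame = base frame: x ahead of the robot, y to its left, z up, the work surface at z = 0. Lengths are in m, angles in rad, forces in N, time in s.
With the tool pointing down it reaches from about 0.275 to 0.85 m from the base axis. Payload 19 kg.
Tool frame: the origin (TCP) lies at the very end of the fingers, on their centre line; the grasp point (between the pads) lies 19 mm behind it; z points along the fingers, y is the line along which they close (so a half turn about z gives the same grasp; the last joint's range is limited). The gripper opens to 85 mm and grips with 20 to 120 N. Pads are 22 mm wide; open, the fingers measure 114 mm over their backs; the gripper's body (76 mm by 85 mm) begins 54 mm behind the grasp point. The pads swing forward as they close: fully open they stand 13 mm farther back than shut.
Start: joints at [1.16, 0.15, 1.437, -0, 1.554, -0.134], TCP at [0.157, 0.553, 0.231] pointing down, gripper open.
Joint ranges: [-2.8, 2.8], [-0.68, 2.1], [0.12, 2.68], [-1.39, 4.53], [0.16, 2.79], [-2.81, 2.81]. Speed limits (rad/s): [1.89, 1.89, 2.22, 3.01, 3.01, 3.01].

### API

Orientations are given as a unit quaternion [w, x, y, z].
In Python, from cell import bot, capture, get_calibration gives the robot as it stands (bot), with the cameras as plain functions.
- The arm moves only by the shell command python3 jog.py, which reads ROWS from standard input. ROWS is a JSON list of rows, 1 to 10 of them, each of 5 numbers: the finger opening in m, then dx, dy, dz in normalised numbers (1 is 0.3 m), then a turn about the tool's z in normalised numbers (1 is 4 rad); each row shifts and turns the commanded pose from where the row before left it, along the tool's axes as they then stand; what a row does not reach is not made up. A row lasts 1/12 s, in which the tool goes at most 0.0417 m and 0.125 rad, less where a joint would pass 70% of its speed; a pose out of reach is approached as far as the arm can. The fingers move at their own pace and stop on an object; the grip force is fixed at half the most. Time passes only in rows, so rows that do not move let the fingers close. It prints the time, the measured TCP pose, the force, the opening and the grip force at its end. A shift or turn number past 1, either way, is cut back to 1. Input that does not fit is refused with a message, and nothing moves.
- bot.get_state(): the state, without advancing time (a new reading comes with each control period).
- capture(name): name is "scene" or "top" or "wrist"; returns the picture (480x640x3 uint8, red, green, blue); there is no depth.
- get_calibration(name): a dict with "mtx" (3x3 intrinsics, pixels), "cam_to_world" (4x4, takes a point from camera to world coordinates). Camera axes: x right, y down, z forward; pixel columns grow to the right and rows downward; lengths in m; the calibration is good to about 2 mm. A picture is of the moment at which its call begins: read the wrist's pose just before it. get_calibration takes no time and is no camera call; for the wrist camera it gives the pose at the moment of the call.
- bot.finish_job(): hands the job in; it is judged then, once.
The state is a dict: "t": time; "joint_pos": joint angles; "qd": joint speeds; "tau": joint torques, N m; "ee_pos": TCP position; "tool_rot": TCP orientation; "ft_force": force on the tool from outside, world axes, zero at the start; "ft_torque": the same for the moment, N m; "finger_gap": finger opening in m; "finger_force": force on a finger pad.
Only numpy, scipy, OpenCV 4.12 (cv2) and the standard library are available. Lean on these libraries where they do the work, as an engineer would, in place of code of your own. Each camera call takes 0.05 s, during which the arm holds its last target. There are 200 camera calls.

## Working session

There is one attempt and no reset: what is moved stays moved. The work goes in short steps, Python scripts to look and compute and a shell command to move; the robot and the scene stay as the last step left them, time stands still between calls to the robot, and variables do not carry over. Pictures are saved under pics/ and viewed, at most 10 in all, crops included, and the job is handed in when it is done.

```bash
mkdir -p pics; ls; python3 - <<'E'
from cell import bot, capture, get_calibration
import cv2,numpy as np
s=bot.get_state();print(s['t'],s['ee_pos'],s['tool_rot'])
for n in("scene","top"):
    im=capture(n);cv2.imwrite(f"pics/{n}0.png",im[...,::-1])
    c=get_calibration(n);print(n,np.round(c['mtx'],1).tolist(),np.round(c['cam_to_world'],3).tolist())
E
```

```text
cell.py
jog.py
pics
0.0 [0.15704192 0.55288696 0.23068291] [-1.69030749e-04  1.37948805e-01  9.90439181e-01 -5.72055077e-04]
scene [[493.2, 0.0, 326.8], [0.0, 493.2, 249.1], [0.0, 0.0, 1.0]] [[0.675, 0.474, -0.565, 0.95], [0.738, -0.448, 0.505, -0.332], [-0.014, -0.758, -0.652, 0.531], [0.0, 0.0, 0.0, 1.0]]
top [[592.0, 0.0, 326.7], [0.0, 592.0, 231.7], [0.0, 0.0, 1.0]] [[0.003, -0.992, 0.129, 0.49], [-1.0, -0.006, -0.019, 0.029], [0.02, -0.129, -0.991, 0.746], [0.0, 0.0, 0.0, 1.0]]
```

View pics/top0.png

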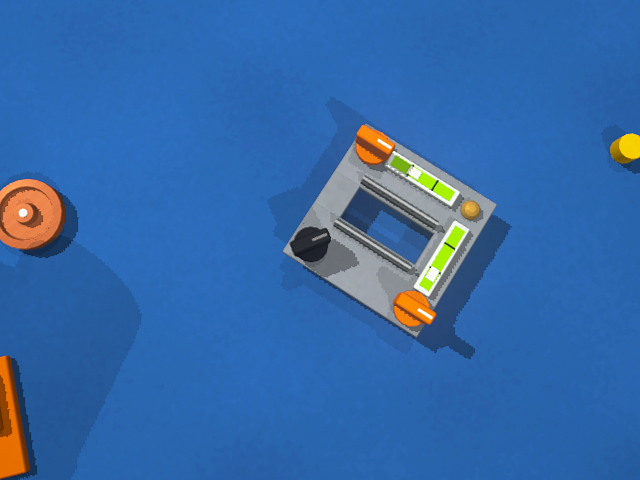

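View pics/scene0.png

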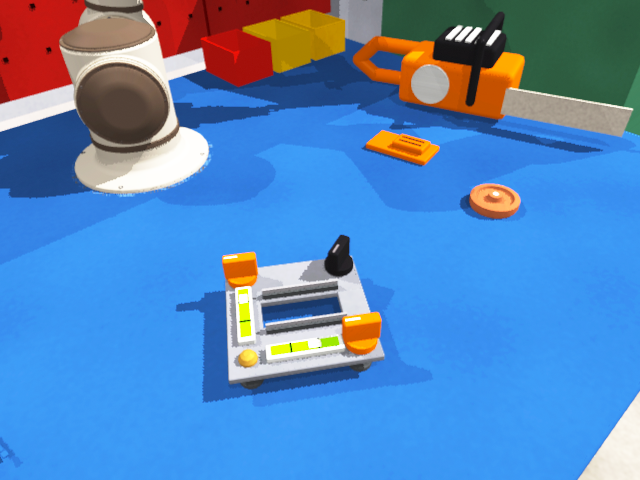

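Top view: plate with an orange screw at (374,146) and another at (414,308), bubbles near (414,172) and (432,275), brass foot at (470,210). I'll crop and enlarge it to get the details.

```bash
python3 - <<'E'
import cv2
im=cv2.imread("pics/top0.png")
cv2.imwrite("pics/c1.png",cv2.resize(im[115:345,340:500],None,fx=2.6*1.0,fy=2.6,interpolation=cv2.INTER_NEAREST) if 0 else cv2.hconcat([cv2.resize(im[120:215,345:475],(390*1,285),interpolation=cv2.INTER_NEAREST),cv2.resize(im[240:335,345:475],(390,285),interpolation=cv2.INTER_NEAREST)]))
E
```

```text
(no output)
```

View pics/c1.png

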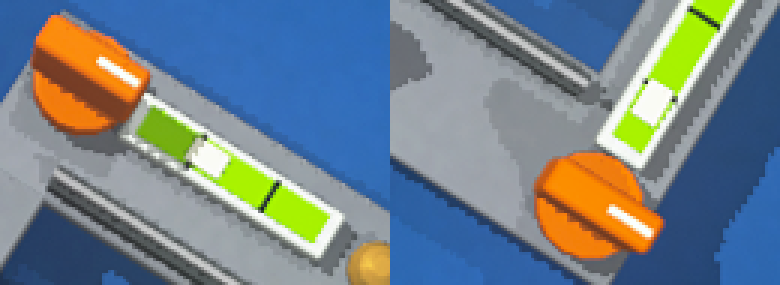

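The crop shows both bubbles sitting on the line nearest their screws. The bubbles are at full-image (414.7,172.7) and (433,274), and the lines are near (410,171)/(435,186) and (435,271)/(450,246). Next I'll measure the screws.

```bash
cat > h.py <<'E'
import numpy as np,cv2
def ray(c,uv,z):
    K=c['mtx'];T=c['cam_to_world']
    d=T[:3,:3]@np.linalg.solve(K,[uv[0],uv[1],1]);o=T[:3,3]
    return o+d*(z-o[2])/d[2]
def comps(m,amin):
    n,l,s,ce=cv2.connectedComponentsWithStats(m.astype(np.uint8));return [(s[i,4],ce[i],l==i) for i in range(1,n) if s[i,4]>=amin]
E
python3 - <<'E'
from cell import bot, capture, get_calibration
from h import *
c=get_calibration("top")
im=cv2.imread("pics/top0.png");hsv=cv2.cvtColor(im,cv2.COLOR_BGR2HSV)
H,S,V=[hsv[...,i].astype(int) for i in range(3)]
roi=np.zeros(H.shape,bool);roi[115:345,340:500]=1
org=roi&(H<18)&(S>170)&(V>120)
for a,ce,m in comps(org,300):
    print("orange",a,ce,np.percentile(V[m],[5,25,50,75,95]),np.percentile(H[m],[5,25,50,75,95]))
    pts=np.argwhere(m)[:,::-1].astype(np.float32)
    y0,x0=np.argwhere(m).min(0);y1,x1=np.argwhere(m).max(0)
    for y in range(y0,y1+1,3): print(y,' '.join(f"{V[y,x]:3d}" if m[y,x] else ' . ' for x in range(x0,x1+1,2)))
wh=roi&(S<40)&(V>215)
for a,ce,m in comps(wh,15): print("white",a,ce,ray(c,ce,.051))
for uv in [(414.7,172.7),(410.3,170.7),(435,185.7),(433,274),(435,270.7),(450.3,246)]: print(uv,ray(c,uv,.051))
E
```

```text
orange 524 [374.60687023 139.37977099] [127. 233. 250. 251. 252.] [ 9. 12. 15. 16. 16.]
125  .   .   .  245 237  .   .   .   .   .   .   .   .   .   .   .   .   .   .   . 
128  .   .  246 252 251 252 247  .   .   .   .   .   .   .   .   .   .   .   .   . 
131  .  247 252 251 251 251 251 251 251 235 239  .   .   .   .   .   .   .   .   . 
134  .  244 250 251 251 251 251 251 251 251 251 239 221 255  .   .   .   .   .   . 
137  .   .  166 234 247 251 251 251 251 251 250 250 251 248 238 254  .   .   .   . 
140 128  .  121  .  132 218 244 251 251 251 251  .   .  250 250 251 236  .   .   . 
143  .   .   .   .   .   .  125 183 237 249 251 251  .   .   .   .  250 251 246  . 
146  .   .   .   .   .   .   .   .   .  145 228 245 251 251 249  .   .   .  248 175
149  .   .   .   .   .   .   .   .   .   .   .  126 197 240 250 251 250 249 182  . 
152  .   .   .   .   .   .   .   .   .   .   .   .   .   .  157 233 245 185  .   . 
155  .   .   .   .   .   .   .   .   .   .   .   .   .   .   .   .  131  .   .   . 
158  .   .   .   .   .   .   .   .   .   .   .   .   .   .   .  126  .   .   .   . 
oran
[... 1181 characters left out ...]
-0.05274443  0.051     ]
white 343 [430.72594752 182.9212828 ] [ 0.64009621 -0.10877881  0.051     ]
white 84 [414.54761905 172.63095238] [ 0.65257283 -0.08949367  0.051     ]
white 515 [439.69902913 257.94174757] [ 0.54981709 -0.11764182  0.051     ]
white 116 [432.04310345 273.56896552] [ 0.53132924 -0.10819469  0.051     ]
white 40 [424.725 313.275] [ 0.48499939 -0.09870037  0.051     ]
(414.7, 172.7) [ 0.65248937 -0.08967618  0.051     ]
(410.3, 170.7) [ 0.6549076  -0.08440484  0.051     ]
(435, 185.7) [ 0.63673372 -0.11386096  0.051     ]
(433, 274) [ 0.53082698 -0.10931508  0.051     ]
(435, 270.7) [ 0.53472107 -0.11175824  0.051     ]
(450.3, 246) [ 0.56406565 -0.13056089  0.051     ]
```

```bash
cat > m.py <<'E'
from cell import bot, capture, get_calibration
from h import *
c=get_calibration("top")
def measure(im,boxes,c,vt=246):
    hsv=cv2.cvtColor(im,cv2.COLOR_BGR2HSV);H,S,V=[hsv[...,i].astype(int) for i in range(3)]
    for (x0,y0,x1,y1) in boxes:
        roi=np.zeros(H.shape,bool);roi[y0:y1,x0:x1]=1
        m=roi&(((H<18)&(V>vt)&(S>60))|((S<=60)&(V>235)))
        m=cv2.morphologyEx(m.astype(np.uint8),cv2.MORPH_OPEN,np.ones((3,3)))
        a,ce,mm=max(comps(m,50),key=lambda q:q[0])
        uv=np.argwhere(mm)[:,::-1]
        w=np.array([ray(c,p,.086)[:2] for p in uv],np.float32)
        r=cv2.minAreaRect(w*1000);b=cv2.boxPoints(r)
        e=[b[1]-b[0],b[2]-b[1]];e=max(e,key=np.linalg.norm)
        print("bar centre",np.array(r[0]),"mean",w.mean(0)*1000,"size",r[1],"bar angle",np.arctan2(e[1],e[0]))
E
python3 - <<'E'
from m import *
measure(cv2.imread("pics/top0.png"),[(345,118,392,160),(390,288,440,330)],c)
E
```

```text
bar centre [684.30047607 -38.75344849] mean [684.88055  -37.349785] size (42.478816986083984, 11.544781684875488) bar angle 1.0044122
bar centre [491.5289917 -82.0059967] mean [491.5765  -81.82854] size (42.68556594848633, 11.617844581604004) bar angle 1.0062085
```

Careful with the scale: shifts go in shares of 0.3 m and turns go in shares of 4 rad. That gives: -0.02598 m is -0.0866, -0.02476 m is -0.0825.

```bash
R="" ; echo '[[0.085, -0.0825, -0.0866, 0, 0], [0.085, -0.0825, -0.0866, 0, 0], [0.085, -0.0825, -0.0866, 0, 0], [0.085, -0.0825, -0.0866, 0, 0], [0.085, -0.0825, -0.0866, 0, 0], [0.085, -0.0825, -0.0866, 0, 0], [0.085, -0.0825, -0.0866, 0, 0], [0.085, -0.0825, -0.0866, 0, 0], [0.085, -0.0825, -0.0866, 0, 0], [0.085, -0.0825, -0.0866, 0, 0]]' | python3 jog.py
echo '[[0.085, -0.0825, -0.0866, 0, 0], [0.085, -0.0825, -0.0866, 0, 0], [0.085, -0.0825, -0.0866, 0, 0], [0.085, -0.0825, -0.0866, 0, 0], [0.085, -0.0825, -0.0866, 0, 0], [0.085, -0.0825, -0.0866, 0, 0], [0.085, -0.0825, -0.0866, 0, 0], [0.085, -0.0825, -0.0866, 0, 0], [0.085, -0.0825, -0.0866, 0, 0], [0.085, -0.0825, -0.0866, 0, 0]]' | python3 jog.py
echo '[[0.085, 0, 0, 0, 0.03], [0.085, 0, 0, 0, 0.03], [0.085, 0, 0, 0, 0.03], [0.085, 0, 0, 0, 0.03], [0.085, 0, 0, 0, 0.03], [0.085, 0, 0, 0, 0.03], [0.085, 0, 0, 0, 0.03], [0.085, 0, 0, 0, 0.03]]' | python3 jog.py
echo '[[0.085, 0, 0, 0, 0.03], [0.085, 0, 0, 0, 0.03], [0.085, 0, 0, 0, 0.03], [0.085, 0, 0, 0, 0.03], [0.085, 0, 0, 0, 0.03], [0.085, 0, 0, 0, 0.03], [0.085, 0, 0, 0, 0.03], [0.085, 0, 0, 0, 0.015], [0.085, 0, 0, 0, 0]]' | python3 jog.py
python3 - <<'E'
from cell import bot, capture, get_calibration
import cv2,numpy as np
s=bot.get_state();print(s['joint_pos']);c=get_calibration("wrist");print(np.round(c['mtx'],1).tolist(),np.round(c['cam_to_world'],3).tolist())
cv2.imwrite("pics/w1.png",capture("wrist")[...,::-1])
E
```

```text
t: 0.93
ee_pos: [0.3245, 0.2339, 0.2312]
tool_rot: [0.0, 0.138, 0.99, -0.0]
ft_force: [0.6, 1.2, 0.5]
finger_gap: 0.0851
finger_force: 0.0
t: 1.77
ee_pos: [0.4919, -0.0839, 0.2311]
tool_rot: [-0.0, 0.138, 0.99, 0.0]
ft_force: [1.0, 0.6, 0.6]
finger_gap: 0.0848
finger_force: 0.0
t: 2.43
ee_pos: [0.4914, -0.082, 0.231]
tool_rot: [-0.0, 0.582, 0.813, -0.0]
ft_force: [-0.3, -0.9, 0.3]
finger_gap: 0.0848
finger_force: 0.0
t: 3.18
ee_pos: [0.4914, -0.082, 0.2311]
tool_rot: [-0.0, 0.877, 0.48, -0.0]
ft_force: [-0.4, -0.1, 0.1]
finger_gap: 0.0849
finger_force: 0.0
[-3.20117011e-01 -1.02361445e-02  1.60933782e+00 -8.59113231e-05
  1.54297723e+00  2.49104866e-01]
[[417.1, 0.0, 320.2], [0.0, 417.1, 238.1], [0.0, 0.0, 1.0]] [[0.843, -0.515, -0.156, 0.533], [-0.538, -0.806, -0.245, -0.02], [0.0, 0.291, -0.957, 0.374], [0.0, 0.0, 0.0, 1.0]]
```

View pics/w1.png

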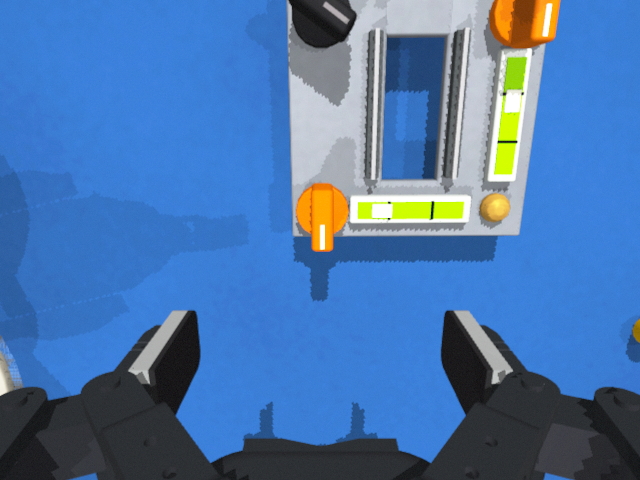

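The wrist view shows the near bar upright at (322,217), square to the fingers, with its bubble at (381,211) beyond the line at 389. I'll refine the bar's centre and both bubble offsets from this view.

```bash
python3 - <<'E'
from m import *
c=get_calibration("wrist");im=cv2.imread("pics/w1.png")
print(bot.get_state()['tool_rot'],bot.get_state()['ee_pos'])
hsv=cv2.cvtColor(im,cv2.COLOR_BGR2HSV);print(hsv[195:250:6,322,2],hsv[215,300:348:2,2])
for vt in(240,247,250): measure(im,[(300,180,345,256)],c,vt)
for n,uv in dict(bub=(381.5,211),l1=(389,211),l2=(432.5,210),bub2=(513,101),l3=(513,93.5),l4=(507.5,142)).items(): print(n,ray(c,uv,.051)*1000)
E
```

```text
[-1.24094753e-04  8.76119132e-01  4.82094611e-01 -1.94853735e-04] [ 0.49140117 -0.0820268   0.2311059 ]
[255 255 255 255 255 255 255 255 255 254] [254 254 254 254 254 189 246 254 255 255 255 255 255 255 255 254 244 253
 253 253 253 253 254 255]
bar centre [506.3828125  -87.11193085] mean [506.28943 -85.58205] size (16.825559616088867, 7.070295333862305) bar angle 1.0167555
bar centre [506.3828125  -87.11193085] mean [506.28943 -85.58205] size (16.825559616088867, 7.070295333862305) bar angle 1.0167555
bar centre [506.3828125  -87.11193085] mean [506.28943 -85.58205] size (16.825559616088867, 7.070295333862305) bar angle 1.0167555
bub [ 534.03189584 -109.49529918   51.        ]
l1 [ 539.06311839 -112.67635663   51.        ]
l2 [ 568.62660546 -130.4066484    51.        ]
bub2 [657.1661533  -89.19358608  51.        ]
l3 [659.36191227 -84.40750243  51.        ]
l4 [ 641.24892366 -113.99738276   51.        ]
```

```bash
python3 - <<'E'
from m import *
c=get_calibration("wrist");im=cv2.imread("pics/w1.png")
hsv=cv2.cvtColor(im,cv2.COLOR_BGR2HSV)
H=hsv[...,0].astype(int)
for y in (184,190,205,220,240,247,250,252): print(y,H[y,300:346:2])
print(im[176:200:2,322].tolist(),im[246:256,318].tolist())
for p in[(322,217),(322,219),(322,251)]:print(ray(c,p,.086)*1000)
E
```

```text
184 [108 108 108 110 108 109   8  13  14  15  15  15  15  15  15  12 173 106
 102 105 107 106 104]
190 [107 101   9  14  17  18  14  16  17  17  17  17  17  18  17  16  14  18
  17  13   9 108 107]
205 [18 18 18 18 18 15 16 19 20 20 20 20 20 20 20 18 15 17 17 18 17 18 17]
220 [18 18 18 18 17 15 15 18 20 19 20 20 20 20 20 18 15 17 17 17 17 20 19]
240 [107 107 107 107 106 107  15  18  20  20  23  30  23  19  19  18  14 107
 107 106 106 107 107]
247 [107 106 107 107 107 106  15  18  19  19  23  30  23  20  19  18  14 107
 107 107 107 107 107]
250 [107 106 107 106 106 107 122   9  15  15  15  14  15  16  15   8 117 107
 107 107 107 107 106]
252 [107 107 107 107 107 107 107 107 107 107 107 107 106 107 107 107 108 107
 107 106 107 107 107]
[[184, 175, 170], [183, 175, 169], [184, 177, 171], [158, 164, 184], [0, 117, 235], [0, 119, 239], [0, 120, 239], [0, 144, 253], [0, 166, 255], [7, 170, 255], [0, 167, 255], [0, 167, 255]] [[9, 168, 255], [0, 164, 255], [0, 166, 255], [0, 153, 254], [5, 125, 244], [89, 101, 188], [142, 84, 38], [144, 86, 42], [142, 85, 41], [140, 84, 41]]
[496.01700461 -80.94101324  86.        ]
[495.23593074 -82.18022952  86.        ]
[ 482.42652313 -102.5030531    86.        ]
```

```bash
python3 - <<'E'
from m import *
c=get_calibration("scene");im=cv2.imread("pics/scene0.png")
a=cv2.resize(im[245:300,215:270],(390,390),interpolation=cv2.INTER_NEAREST);b=cv2.resize(im[305:360,330:385],(390,390),interpolation=cv2.INTER_NEAREST)
cv2.imwrite("pics/c2.png",cv2.hconcat([a,b]))
E
```

```text
(no output)
```

View pics/c2.png

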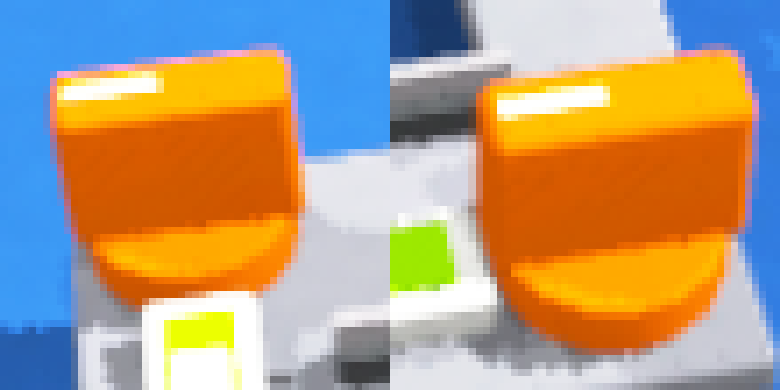

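The crop shows the bar tops centred at scene (238.8,257.3) for the near screw and (361.4,318.9) for the far one. I'll intersect these with the other views.

```bash
python3 - <<'E'
from m import *
c=get_calibration("scene")
for p in[(238.8,257.3),(361.4,318.9)]:print(ray(c,p,.086)*1000)
im=cv2.imread("pics/top0.png")
measure(im,[(345,118,400,160),(390,288,440,330)],get_calibration("top"),235)
E
```

```text
[493.5761466  -85.71889348  86.        ]
[685.37176922 -42.81363218  86.        ]
bar centre [684.86560059 -39.1388855 ] mean [684.31366 -38.66007] size (43.12164306640625, 14.91464900970459) bar angle 1.004489
bar centre [491.3046875  -81.98265839] mean [491.32034 -81.87499] size (43.58120346069336, 13.136185646057129) bar angle 1.0106679
```

To row units: 0.03 m is 0.1, 0.021 m is 0.07.

```bash
echo '[[0.06, 0, 0.008, 0.1, 0], [0.06, 0, 0, 0.1, 0], [0.06, 0, 0, 0.1, 0], [0.06, 0, 0, 0.1, 0], [0.06, 0, 0, 0.1, 0], [0.06, 0, 0, 0.07, 0], [0.06, 0, 0, 0, 0], [0.06, 0, 0, 0, 0]]' | python3 jog.py
echo '[[0.03, 0, 0, 0, 0], [0.03, 0, 0, 0, 0], [0.03, 0, 0, 0, 0], [0.022, 0, 0, 0, 0], [0.022, 0, 0, 0, 0]]' | python3 jog.py
echo '[[0.018, 0, 0, 0, 0], [0.018, 0, 0, 0, 0], [0.018, 0, 0, 0, 0], [0.01, 0, 0, 0, 0], [0.01, 0, 0, 0, 0], [0.01, 0, 0, 0, 0]]' | python3 jog.py
```

```text
t: 3.9
ee_pos: [0.4932, -0.0833, 0.0601]
tool_rot: [-0.001, 0.876, 0.482, -0.001]
ft_force: [0.3, 0.0, -0.6]
finger_gap: 0.0598
finger_force: 0.0
t: 4.32
ee_pos: [0.4938, -0.0835, 0.061]
tool_rot: [0.0, 0.876, 0.482, 0.0]
ft_force: [-0.6, 0.2, 0.3]
finger_gap: 0.0219
finger_force: 0.0
t: 4.82
ee_pos: [0.4928, -0.0828, 0.0606]
tool_rot: [-0.001, 0.876, 0.482, -0.001]
ft_force: [-13.0, 6.9, 14.2]
finger_gap: 0.0151
finger_force: 58.8
```

To row units: -0.0008 m is -0.0027, -0.117 rad is -0.0293.

```bash
echo '[[0.01, 0, -0.0027, 0, 0], [0.01, 0, 0, 0, -0.0293], [0.01, 0, 0, 0, -0.0293], [0.01, 0, 0, 0, -0.0293], [0.01, 0, 0, 0, -0.0293], [0.01, 0, 0, 0, -0.0293], [0.01, 0, 0, 0, -0.0293], [0.01, 0, 0, 0, -0.0293], [0.01, 0, 0, 0, -0.0293], [0.01, 0, 0, 0, 0]]' | python3 jog.py
echo '[[0.01, 0, 0, 0, 0], [0.03, 0, 0, 0, 0], [0.06, 0, 0, 0, 0], [0.06, 0, 0, 0, 0], [0.06, 0, 0, 0, 0], [0.06, 0, 0, -0.1, 0], [0.06, 0, 0, -0.1, 0], [0.06, 0, 0, -0.1, 0], [0.06, 0, 0, -0.1, 0], [0.06, 0, 0, -0.1, 0]]' | python3 jog.py
python3 - <<'E'
from cell import bot, capture, get_calibration
import cv2,numpy as np
s=bot.get_state();print(s['joint_pos'],s['ee_pos'])
im=capture("wrist")[...,::-1];cv2.imwrite("pics/w2.png",im)
E
```

```text
t: 5.65
ee_pos: [0.4917, -0.0826, 0.0605]
tool_rot: [-0.001, 0.561, 0.828, -0.0]
ft_force: [-15.2, 4.8, 16.0]
finger_gap: 0.0151
finger_force: 60.0
t: 6.48
ee_pos: [0.4927, -0.0829, 0.2119]
tool_rot: [0.0, 0.565, 0.825, -0.0]
ft_force: [0.7, -0.5, -1.1]
finger_gap: 0.0601
finger_force: 0.0
[-3.20936860e-01 -3.24605309e-05  1.63790604e+00 -1.19107934e-04
  1.50337316e+00 -6.90883117e-01] [ 0.49272623 -0.08290472  0.2118795 ]
```

View pics/w2.png

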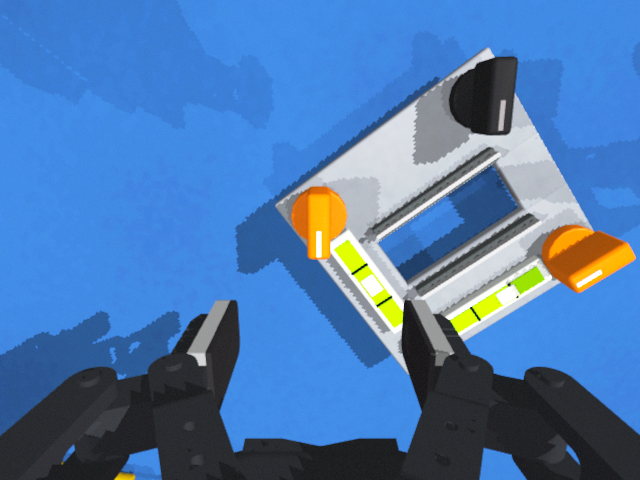

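Bubble B at (372,285) now lies midway between its lines at (360,268) and (384,301). On to the other screw.

To row units: 0.03243 m is 0.1081, -0.00487 m is -0.0162.

```bash
echo '[[0.06, -0.0162, 0.1081, 0, 0], [0.06, -0.0162, 0.1081, 0, 0], [0.06, -0.0162, 0.1081, 0, 0], [0.06, -0.0162, 0.1081, 0, 0], [0.06, -0.0162, 0.1081, 0, 0], [0.06, -0.0162, 0.1081, 0, 0], [0.06, 0, 0, 0, 0]]' | python3 jog.py
echo '[[0.06, 0, 0, 0, 0.0293], [0.06, 0, 0, 0, 0.0293], [0.06, 0, 0, 0, 0.0293], [0.06, 0, 0, 0, 0.0293], [0.06, 0, 0, 0, 0.0293], [0.06, 0, 0, 0, 0.0293], [0.06, 0, 0, 0, 0.0293], [0.06, 0, 0, 0, 0.0293], [0.06, 0, 0, 0, 0]]' | python3 jog.py
python3 - <<'E'
from m import *
s=bot.get_state();print(s['joint_pos'],s['ee_pos'],s['tool_rot'])
c=get_calibration("wrist");np.save("c3.npy",c,allow_pickle=True);cv2.imwrite("pics/w3.png",capture("wrist")[...,::-1])
E
```

```text
t: 7.12
ee_pos: [0.6885, -0.0386, 0.2075]
tool_rot: [-0.001, 0.565, 0.825, -0.0]
ft_force: [-1.3, 0.3, 0.1]
finger_gap: 0.0602
finger_force: 0.0
t: 7.87
ee_pos: [0.6848, -0.0399, 0.21]
tool_rot: [0.0, 0.878, 0.479, -0.0]
ft_force: [-0.2, 0.5, -0.4]
finger_gap: 0.0601
finger_force: 0.0
[-1.70357901e-01  3.90896302e-01  1.17828125e+00 -1.36366405e-04
  1.57258731e+00  4.02015536e-01] [ 0.6847546  -0.03991166  0.20996723] [ 2.01273483e-08  8.77960393e-01  4.78733262e-01 -1.09832434e-04]
```

View pics/w3.png

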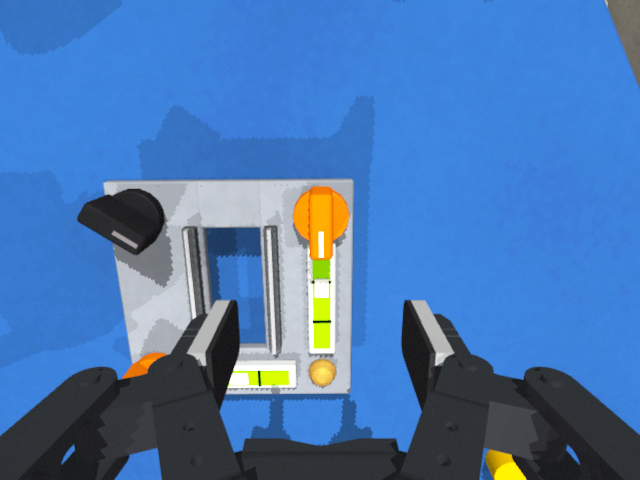

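The bar is at (321,222), lined up between the fingers. Bubble A is at (321,289) with lines at y=282 and y=321, so it is about 10.6 mm off, which means 0.45 rad counter-clockwise.

To row units: 0.03 m is 0.1.

```bash
echo '[[0.06, 0, 0, 0.1, 0], [0.06, 0, 0, 0.1, 0], [0.06, 0, 0, 0.1, 0], [0.06, 0, 0, 0.1, 0], [0.06, 0, 0, 0.1, 0], [0.06, 0, 0, 0, 0], [0.06, 0, 0, 0, 0]]' | python3 jog.py
echo '[[0.03, 0, 0, 0, 0], [0.03, 0, 0, 0, 0], [0.03, 0, 0, 0, 0], [0.018, 0, 0, 0, 0], [0.018, 0, 0, 0, 0], [0.018, 0, 0, 0, 0], [0.01, 0, 0, 0, 0], [0.01, 0, 0, 0, 0], [0.01, 0, 0, 0, 0]]' | python3 jog.py
echo '[[0.01, 0, 0, 0, -0.0281], [0.01, 0, 0, 0, -0.0281], [0.01, 0, 0, 0, -0.0281], [0.01, 0, 0, 0, -0.0281], [0.01, 0, 0, 0, 0], [0.01, 0, 0, 0, 0]]' | python3 jog.py
echo '[[0.03, 0, 0, 0, 0], [0.06, 0, 0, 0, 0], [0.06, 0, 0, 0, 0], [0.06, 0, 0, 0, 0], [0.06, 0, 0, -0.1, 0], [0.06, 0, 0, -0.1, 0], [0.06, 0, 0, -0.1, 0], [0.06, 0, 0, -0.1, 0], [0.06, 0, 0, -0.1, 0], [0.06, 0, 0, 0, 0]]' | python3 jog.py
python3 - <<'E'
from cell import bot, capture, get_calibration
import cv2
im=capture("wrist")[...,::-1];sc=capture("scene")[...,::-1]
cv2.imwrite("pics/f.png",cv2.hconcat([cv2.resize(im[150:450,150:550],(400,300)),cv2.resize(sc[240:390,200:400],(400,300),interpolation=cv2.INTER_CUBIC)]))
E
```

```text
t: 8.5
ee_pos: [0.6842, -0.0398, 0.0596]
tool_rot: [-0.001, 0.876, 0.483, -0.001]
ft_force: [0.6, -0.8, 1.1]
finger_gap: 0.0603
finger_force: 0.0
t: 9.25
ee_pos: [0.6851, -0.0399, 0.0609]
tool_rot: [0.0, 0.876, 0.482, 0.0]
ft_force: [-0.3, -0.1, 6.1]
finger_gap: 0.0149
finger_force: 59.2
t: 9.75
ee_pos: [0.685, -0.0399, 0.0609]
tool_rot: [0.0, 0.747, 0.665, 0.0]
ft_force: [-1.1, 0.7, 6.8]
finger_gap: 0.0153
finger_force: 59.3
t: 10.58
ee_pos: [0.6864, -0.04, 0.2171]
tool_rot: [0.003, 0.747, 0.665, 0.003]
ft_force: [0.5, 0.3, 1.2]
finger_gap: 0.0602
finger_force: 0.0
```

View pics/f.png

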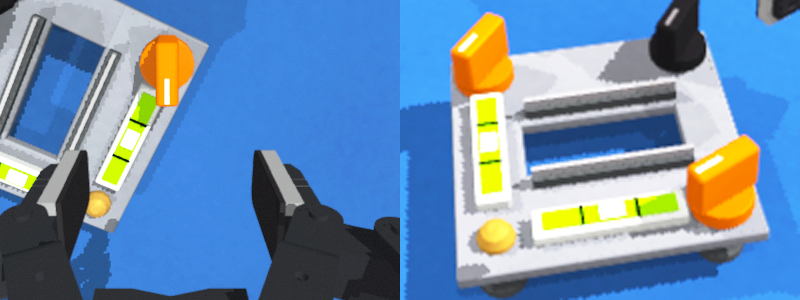

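Both bubbles sit midway between their lines: A at (129,141) between (139,124) and (121,157), and B at (488,142) between y=125 and y=162. The gripper is clear of the stand, so I'm handing in.

```bash
python3 -c "
from cell import bot, capture, get_calibration
print(bot.finish_job())"
```

```text
the job is handed in; nothing more can be done
None
```

The stand is level: both foot screws are turned, both bubbles sit midway between their black lines in the last pictures, and the job was handed in at about 11 s with the gripper clear.

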